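# Slide the drip tray home under the engine

## Robot

A 6-joint arm with a two-finger parallel gripper is mounted at the origin on the work surface. World frame = base frame: x ahead of the robot, y to its left, z up, the work surface at z = 0. Lengths are in mm, angles in degrees, forces in N, time in s.
With the tool pointing down it reaches from about 350 to 850 mm from the base axis. Payload 8.1 kg.
Tool frame: the origin (TCP) lies at the centre of the arm's flange, where the gripper is bolted on; the fingertips stand 173 mm ahead of it and the grasp point (between the pads) lies 155 mm ahead of it; z points along the fingers, y is the line along which they close (so a half turn about z gives the same grasp; the last joint's range is limited). The gripper opens to 85 mm and grips with 20 to 120 N. Pads are 22 mm wide; open, the fingers measure 114 mm over their backs; the gripper's body (76 mm by 85 mm) begins 54 mm behind the grasp point. The pads swing forward as they close: fully open they stand 13 mm farther back than shut.
Start: joints at [69.133, 7.471, 85.268, -0, 87.261, -4.893], TCP at [165.1, 576.844, 404.692] pointing down, gripper open.
Joint ranges: [-169.43, 169.43], [-51.17, 129.36], [1.28, 143.12], [-76.62, 256.62], [0, 156.53], [-152.29, 152.29]. Speed limits (degrees/s): [136.94, 136.94, 159.86, 180, 180, 180].

## Interface

Orientations are given as [roll, pitch, yaw] about the fixed x, y, z axes, in that order (R = Rz(yaw) Ry(pitch) Rx(roll)).
In Python, from bench import * gives the robot as it stands.
- The arm moves only by the shell command python3 -m jog 'ROWS' [FORCE]. ROWS is text: rows parted by semicolons, each of 7 numbers parted by spaces: the shift along the tool's x, y, z scaled (see below), then the turn, a rotation vector about the tool's x, y, z scaled (see below), then the closure, from -1 (fully open) to 1 (shut). In form: tx ty tz wx wy wz hand; .... A call has 1 to 5 rows; each row shifts and turns the commanded pose from where the row before left it, along the tool's axes as they then stand; what a row does not reach is not made up. The controller multiplies each number of a shift by 0.1 m and each number of a turn by 60 degrees. A row lasts 1/8 s, in which the tool goes at most 62.5 mm and 10.7 degrees, less where a joint would pass 70% of its speed; a pose out of reach is approached as far as the arm can. A call with a number of a shift or a turn outside -1 to 1 is refused whole. A call with a gripper value outside its range is refused whole. The fingers move at their own pace and stop on an object; FORCE is the grip in N (left out, the last holds). Time passes only in rows, so rows that do not move let the fingers close. It gives the time, the measured TCP pose, the force, the opening and the grip force at its end, in the units of the state.
- sense(): the state, without advancing time (a new reading comes with each control period).
- snapshot(name): name is "side" or "top" or "wrist"; returns a dict with "img" (480x640x3 uint8, red, green, blue), "fx", "fy", "cx", "cy" (pixels), "dist" ([k1, k2, p1, p2, k3] as OpenCV has them; the pictures are not rectified), "extrinsics" (4x4, takes a point from camera to world coordinates). Camera axes: x right, y down, z forward; pixel columns grow to the right and rows downward; lengths in mm; the calibration is good to about 2 mm. A picture is of the moment at which its call begins. There is no depth.
- hand_in(): hands the job in; it is judged then, once.
The state is a dict: "time": time; "joint_pos": joint angles; "qd": joint speeds; "joint_efforts": joint torques, N m; "tool_pos": TCP position; "tcp_rot": TCP orientation; "ft_force": force on the tool from outside, world axes, zero at the start; "wrist_torque": the same for the moment, N m; "finger_gap": finger opening in mm; "grip_force": force on a finger pad.
Only numpy, scipy, OpenCV 4.12 (cv2) and the standard library are available. Lean on these libraries where they do the work, as an engineer would, in place of code of your own. Each camera call takes 0.05 s, during which the arm holds its last target. There are 200 camera calls.

## Task

Take the empty steel tray with the upright grip, and slide it, end opposite the grip first, into the open bay under the engine stand, fully home against the stop, so that its grip end is about flush with the stand's front. Then let go of it.

Things in the scene. Friction and masses are not known exactly. Their poses are not given: they have to be found in the camera images.
- tray_mid (a point): Centre of the drip tray, 16 mm above its underside: a loose, open, empty sheet-steel tray flat on the bench, 150 mm long (its x), 110 mm wide (its y), walls 32 mm high and 4 mm thick, about 0.4 kg. Its +x points to the plain end that enters the bay first; the grip sticks out beyond the other end (-x).
- tray_grip (a point): Centre of the drip tray's grip: an upright steel plate, part of the tray, 32 mm long (tray's x), 10 mm thick (tray's y: the fingers close along this), from 18 to 58 mm above the bench; this point is 38 mm up and 120 mm from the tray's centre towards -x, 45 mm outside its end. A 10 mm thick stem 8 to 20 mm up joins it to the tray. Axes as the tray's.
- bay_home (a point): Where the tray's centre is when fully home; +x points into the bay, 16 mm above the bench. Grey steel stand, fixed, 180 x 170 mm, roof 52 mm high, its front face 77 mm before this point, a small engine (top at 211 mm) 70 mm or more behind that face. Bay: no floor, 122 mm wide, 46 high, rigid stop 75 mm beyond this point. Flared guides 30 mm high reach 23 mm out, mouth about 160 mm.
There are look-alikes about, which are no part of the job. Leave any pink look-alike of the part that bears tray_mid alone.

How it is judged (in metres and radians):
At the end, for the whole second after the job is handed in: The drip tray lies flat and at rest in the bay, grip outwards, its centre within 15 mm of its home place along the bay and across it, and within 10 degrees of the bay's direction (x of tray_mid in the frame of bay_home between -0.015 and 0.01 m and y of tray_mid in the frame of bay_home between -0.015 and 0.015 m and x of tray_grip in the frame of bay_home below 0 m and angle between the x axis of tray_mid and the x axis of bay_home, either way round below 0.17 rad and angle between tray_mid's own z axis and vertical below 0.1 rad and linear speed of tray below 0.02 m/s); the robot touches nothing.
It also fails if it takes over 48 s, if anything falls off the work surface, if the arm or the gripper's body presses on something with over 40 N, if the wrist force passes 120 N, or if a joint passes its speed limit or range.

## Working session

There is one attempt and no reset: what is moved stays moved. The work goes in short steps, Python scripts to look and compute and a shell command to move; the robot and the scene stay as the last step left them, time stands still between calls to the robot, and variables do not carry over. Pictures are saved under pics/ and viewed, at most 10 in all, crops included, and the job is handed in when it is done.

```bash
mkdir -p pics; python3 - <<'E'
from bench import *
import cv2,pickle
s=sense();print({k:s[k] for k in('time','tool_pos','tcp_rot','ft_force','finger_gap')})
for n in("top","side"):
    d=snapshot(n);cv2.imwrite(f'pics/{n}0.png',d["img"][:,:,::-1]);pickle.dump(d,open(f'{n}0.pkl','wb'))
    print(n,d['fx'],d['cx'],d['dist'],d['extrinsics'])
E
```

```text
{'time': 0.0, 'tool_pos': array([165.01817284, 576.61157009, 403.61681574]), 'tcp_rot': array([-1.79890104e+02, -7.19524259e-03,  1.64025730e+02]), 'ft_force': array([-0.52968916,  0.36943988,  1.01166061]), 'finger_gap': 85.79166270176185}
top 502.01732146814004 321.6385730518185 [0.01168944 0.         0.         0.         0.        ] [[ 2.00224940e-02 -9.97880026e-01  6.19237750e-02  3.09760723e+02]
 [-9.99638393e-01 -2.10927749e-02 -1.66786507e-02  1.35653498e+01]
 [ 1.79494366e-02 -6.15674347e-02 -9.97941516e-01  1.18314546e+03]
 [ 0.00000000e+00  0.00000000e+00  0.00000000e+00  1.00000000e+00]]
side 503.9151870580259 315.2924958481352 [-0.04672511  0.          0.          0.          0.        ] [[ 9.31852878e-01 -1.95026205e-01  3.05965672e-01  5.66292084e+01]
 [-3.62503536e-01 -5.36525103e-01  7.62057740e-01 -7.94535402e+02]
 [ 1.55370348e-02 -8.21039337e-01 -5.70660151e-01  6.66111173e+02]
 [ 0.00000000e+00  0.00000000e+00  0.00000000e+00  1.00000000e+00]]
```

View pics/top0.png

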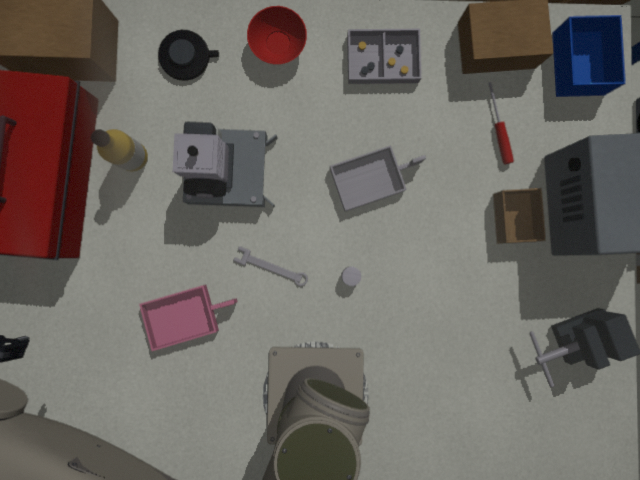

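View pics/side0.png

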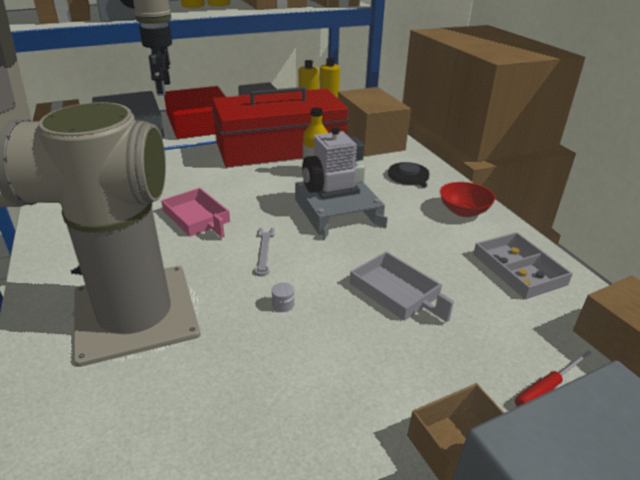

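The top picture shows the grey tray around (368,178) with its grip at (412,160). The stand's front edge runs from about (266,130) to (264,206), opening to the right. I'll enlarge that area.

```bash
python3 - <<'E'
import pickle,cv2
d=pickle.load(open('top0.pkl','rb'))['img'][110:230,170:440,::-1]
d=cv2.resize(d,None,fx=2.95,fy=2.95,interpolation=cv2.INTER_CUBIC);d=cv2.convertScaleAbs(d,alpha=1.3)
print(d.shape);cv2.imwrite('pics/crop.png',d)
E
```

```text
(354, 796, 3)
```

View pics/crop.png

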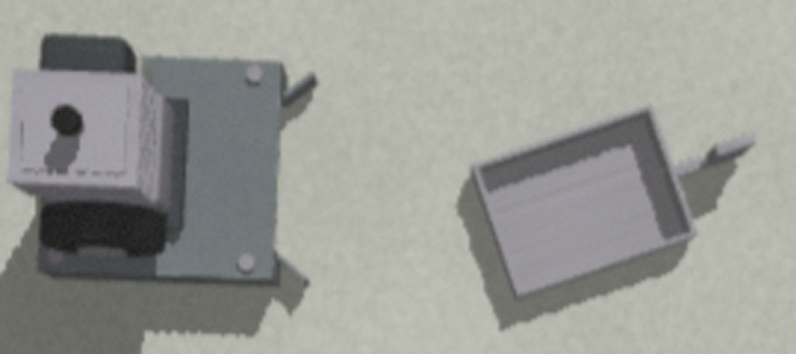

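The crop shows the roof's front corners at (283,63) and (276,281), with its rear corner at (40,273). The tray rim corners are at (472,168), (652,109), (693,235) and (518,297), and the grip top runs from (712,158) to (753,140).

```bash
cat >h.py <<'E'
import numpy as np,cv2
def px2w(d,uv,z):
    K=np.array([[d['fx'],0,d['cx']],[0,d['fy'],d['cy']],[0,0,1]])
    n=cv2.undistortPoints(np.array(uv,float).reshape(-1,1,2),K,np.array(d['dist'])).reshape(-1,2)
    E=np.array(d['extrinsics']);r=np.c_[n,np.ones(len(n))]@E[:3,:3].T;c=E[:3,3]
    return c+r*((z-c[2])/r[:,2])[:,None]
def w2px(d,P):
    K=np.array([[d['fx'],0,d['cx']],[0,d['fy'],d['cy']],[0,0,1]]);R=np.array(d['extrinsics'])
    return cv2.projectPoints(np.array(P,float),cv2.Rodrigues(R[:3,:3].T)[0],-R[:3,:3].T@R[:3,3],K,np.array(d['dist']))[0].reshape(-1,2)
E
python3 - <<'E'
import pickle;from h import *
d=pickle.load(open('top0.pkl','rb'));c=lambda L:np.array(L)/2.95+[170,110]-.3
f=px2w(d,c([(283,63),(276,281),(40,273)]),52);t=px2w(d,c([(472,168),(652,109),(693,235),(518,297)]),32);g=px2w(d,c([(712,158),(753,140)]),58)
np.set_printoptions(precision=1,suppress=True)
L=np.linalg.norm;print(f,L(f[0]-f[1]),L(f[1]-f[2]));print(t,[L(t[i]-t[i-1]) for i in range(4)]);print(g)
v=f[0]-f[1];ix=np.array([-v[1],v[0]])  # into bay = rot90 of +x
ix/=L(ix);m=(f[0]+f[1])[:2]/2;print('bay dir',np.degrees(np.arctan2(ix[1],ix[0])),'home',m+77*ix)
C=t.mean(0)[:2];a=(t[0]-t[1]+t[3]-t[2])[:2];a/=L(a);print('tray',C,np.degrees(np.arctan2(a[1],a[0])),'grip',C-120*a)
E
```

```text
[[603.  126.8  52. ]
 [433.7 127.7  52. ]
 [435.8 307.6  52. ]] 169.33669071890907 179.87154866573147
[[ 528.4  -21.4   32. ]
 [ 578.6 -162.5   32. ]
 [ 479.3 -195.9   32. ]
 [ 427.5  -59.3   32. ]] [np.float64(107.78296713858097), np.float64(149.73547172585944), np.float64(104.77114492447427), np.float64(146.10675610953803)]
[[ 535.5 -205.2   58. ]
 [ 550.2 -236.7   58. ]]
bay dir 89.71140481553611 home [518.7 204.3]
tray [ 503.4 -109.8] 110.18761715840387 grip [ 544.8 -222.4]
```

```bash
python3 -m jog '-0.39 -0.442 0 0 0 0 -1;-0.39 -0.442 0 0 0 0 -1;-0.39 -0.442 0 0 0 0 -1;-0.39 -0.442 0 0 0 0 -1;-0.39 -0.442 0 0 0 0 -1'; python3 -m jog '-0.39 -0.442 0 0 0 0 -1;-0.39 -0.442 0 0 0 0 -1;-0.39 -0.442 0 0 0 0 -1;-0.39 -0.442 0 0 0 0 -1;-0.39 -0.442 0 0 0 0 -1'
```

```text
time: 0.72
tool_pos: [292.0, 308.9, 404.4]
tcp_rot: [-180.0, 0.0, 164.1]
ft_force: [1.2, 0.8, -0.4]
finger_gap: 85.7
grip_force: 0.0
time: 1.35
tool_pos: [418.7, 42.7, 404.6]
tcp_rot: [180.0, 0.0, 164.0]
ft_force: [0.1, 0.9, -0.2]
finger_gap: 85.5
grip_force: 0.0
```

```bash
python3 -m jog '-0.39 -0.442 0.1 0 0 0 -1;-0.39 -0.442 0.1 0 0 0 -1;-0.39 -0.442 0.1 0 0 0 -1;-0.39 -0.442 0.1 0 0 0 -1;-0.39 -0.442 0.1 0 0 0 -1'; python3 -m jog '0 0 0 0 0 0.175 -1;0 0 0 0 0 0.175 -1;0 0 0 0 0 0.175 -1;0 0 0 0 0 0.175 -1;0 0 0 0 0 0.175 -1';python3 -m jog '0 0 0 0 0 0 -1;0 0 0 0 0 0 -1'
cat >>h.py <<'E'
from scipy.spatial.transform import Rotation as R
def togo(s,x,y,z,yaw):
    "shift (tool axes, 0.1 m) and turn (60 deg) from measured pose to a tool-down pose"
    A=R.from_euler('xyz',s['tcp_rot'],degrees=True);T=R.from_euler('xyz',[180,0,yaw],degrees=True)
    return A.inv().apply(np.array([x,y,z])-s['tool_pos'])/100, np.degrees((A.inv()*T).as_rotvec())/60
E
python3 - <<'E'
from bench import *;from h import *
s=sense();print(s['tool_pos'],s['tcp_rot'],s['ft_force'],togo(s,544,-221,300,110))
d=snapshot('wrist');im=d['img'][:,:,::-1];cv2.imwrite('pics/w1.png',im)
import pickle;pickle.dump(d,open('w1.pkl','wb'))
E
```

```text
time: 1.98
tool_pos: [545.5, -223.4, 353.8]
tcp_rot: [180.0, -0.0, 164.0]
ft_force: [0.7, 1.0, 0.5]
finger_gap: 85.6
grip_force: 0.0
time: 2.6
tool_pos: [544.9, -221.5, 354.1]
tcp_rot: [-180.0, -0.0, 111.2]
ft_force: [-0.1, -0.7, 1.2]
finger_gap: 85.7
grip_force: 0.0
time: 2.85
tool_pos: [545.0, -221.5, 354.4]
tcp_rot: [-180.0, -0.0, 111.8]
ft_force: [1.0, 0.7, 0.7]
finger_gap: 85.3
grip_force: 0.0
[ 544.97530986 -221.49988223  354.406844  ] [-1.79980954e+02 -2.38211419e-02  1.11767024e+02] [1.03065693 0.67509517 0.65151995] (array([ 0.00803298, -0.00702311,  0.54407419]), array([-0.00032353, -0.00039209,  0.02945046]))
```

View pics/w1.png

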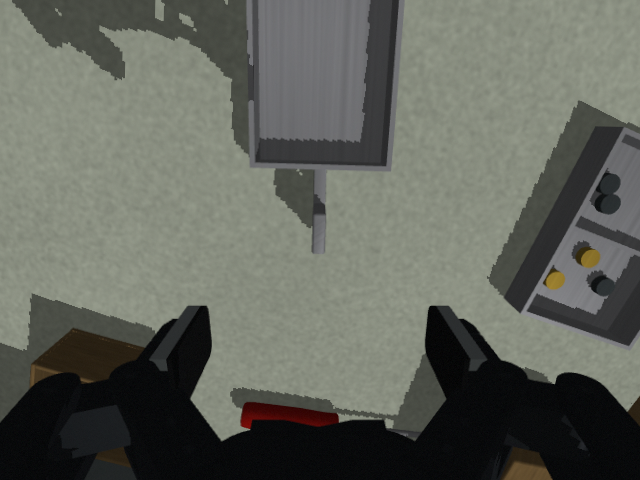

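The wrist view shows the grip's top face from about (319,214) to (318,250), and the tray's near rim corners at (251,166) and (389,169).

```bash
python3 - <<'E'
from bench import *;from h import *
import pickle;d=pickle.load(open('w1.pkl','rb'));s=sense()
np.set_printoptions(precision=2,suppress=True)
g=px2w(d,[(319,214),(318.5,249)],58);r=px2w(d,[(251,166),(389,169)],32);print(g,r,np.linalg.norm(r[0]-r[1]),np.linalg.norm(g[0]-g[1]))
v=r[1]-r[0];a=np.degrees(np.arctan2(v[1],v[0]))+90;m=r.mean(0);u=np.array([np.cos(np.radians(a)),np.sin(np.radians(a))])
G=m[:2]-45*u;print(a,G,g.mean(0)); print(togo(s,*((G+g.mean(0)[:2])/2),197,a))
E
```

```text
[[ 540.66 -208.67   58.  ]
 [ 550.41 -233.93   58.  ]] [[ 479.75 -198.51   32.  ]
 [ 580.16 -160.71   32.  ]] 107.2908141506027 27.080901172380656
110.63190905778346 [ 545.81 -221.72] [ 545.53 -221.3    58.  ]
(array([-0.  ,  0.01,  1.58]), array([-0.  , -0.  ,  0.02]))
```

```bash
python3 -m jog '0 0.01 0.4 0 0 0.02 -1;0 0 0.4 0 0 0 -1;0 0 0.4 0 0 0 -1;0 0 0.25 0 0 0 -1;0 0 0.12 0 0 0 -1'; python3 -m jog '0 0 0 0 0 0 1;0 0 0 0 0 0 1;0 0 0 0 0 0 1;0 0 0 0 0 0 1;0 0 0 0 0 0 1' 70; python3 -m jog '0 0 0 0 0 0 1;0 0 0 0 0 0 1;0 0 0 0 0 0 1'
python3 - <<'E'
from bench import *;from h import *
s=sense();print(togo(s,518.5,-80,s['tool_pos'][2],90))
E
```

```text
time: 3.52
tool_pos: [545.3, -220.8, 195.8]
tcp_rot: [-179.9, -0.1, 110.4]
ft_force: [-0.2, -0.4, 0.6]
finger_gap: 85.3
grip_force: 0.0
time: 4.15
tool_pos: [546.3, -221.4, 198.7]
tcp_rot: [180.0, 0.1, 110.3]
ft_force: [-1.1, 0.5, 5.2]
finger_gap: 9.2
grip_force: 68.8
time: 4.53
tool_pos: [546.3, -221.4, 198.7]
tcp_rot: [180.0, 0.1, 110.3]
ft_force: [-2.2, 0.3, 5.9]
finger_gap: 9.4
grip_force: 68.9
(array([ 1.42249650e+00,  2.30365652e-01, -1.29152009e-03]), array([0.00090151, 0.00084522, 0.33897192]))
```

```bash
python3 -m jog '0.228 -0.016 0 0 0 0.068 1;0.228 -0.016 0 0 0 0.068 1;0.228 -0.016 0 0 0 0.068 1;0.228 -0.016 0 0 0 0.068 1;0.228 -0.016 0 0 0 0.068 1'; python3 -m jog '0 0 0 0 0 0 1;0 0 0 0 0 0 1'
python3 - <<'E'
from bench import *;from h import *
s=sense();print(togo(s,518.5,84,s['tool_pos'][2],90))
d=snapshot('top');import pickle;pickle.dump(d,open('top1.pkl','wb'))
d=d['img'][110:230,170:440,::-1];d=cv2.resize(d,None,fx=2.95,fy=2.95,interpolation=cv2.INTER_CUBIC);cv2.imwrite('pics/t1.png',cv2.convertScaleAbs(d,alpha=1.3))
E
```

```text
time: 5.15
tool_pos: [514.6, -112.1, 198.7]
tcp_rot: [179.9, 0.1, 89.8]
ft_force: [-0.5, -5.6, 4.9]
finger_gap: 9.1
grip_force: 69.0
time: 5.4
tool_pos: [514.7, -111.4, 198.4]
tcp_rot: [179.9, -0.1, 90.0]
ft_force: [-0.0, 5.4, 5.9]
finger_gap: 8.8
grip_force: 69.4
(array([1.95370167, 0.03664494, 0.00219526]), array([ 0.00122001, -0.00104984, -0.00043093]))
```

View pics/t1.png

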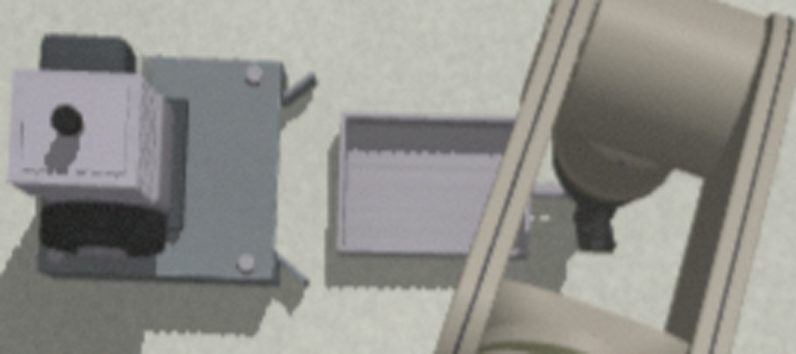

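The tray is lined up in front of the bay. Its front rim corners are at (343,113) and (338,253), nearly parallel to the stand's front.

```bash
python3 - <<'E'
import pickle;from h import *
d=pickle.load(open('top1.pkl','rb'));c=lambda L:np.array(L)/2.95+[170,110]-.3
t=px2w(d,c([(343,113),(338,253)]),32);v=t[0]-t[1];print(t,t.mean(0),np.degrees(np.arctan2(v[1],v[0]))+90)
E
```

```text
[[569.5758604   80.78060352  32.        ]
 [458.89121679  82.00254561  32.        ]] [514.2335386   81.39157457  32.        ] 89.36748876900039
```

```bash
python3 -m jog '0.2 0.02 0 0 0 0 1;0.2 0.02 0 0 0 0 1;0.2 0 0 0 0 0 1;0.2 0 0 0 0 0 1;0.2 0 0 0 0 0 1'; python3 -m jog '0.2 0 0 0 0 0 1;0.2 0 0 0 0 0 1;0.2 0 0 0 0 0 1;0.1 0 0 0 0 0 1;0 0 0 0 0 0 1'
```

```text
time: 6.08
tool_pos: [519.2, -12.6, 198.7]
tcp_rot: [179.9, 0.1, 89.9]
ft_force: [-0.7, -5.4, 5.9]
finger_gap: 8.9
grip_force: 69.3
time: 6.7
tool_pos: [519.3, 58.4, 198.5]
tcp_rot: [179.9, -0.0, 90.0]
ft_force: [0.9, 2.9, 5.4]
finger_gap: 8.9
grip_force: 69.1
```

```bash
python3 -m jog '0.06 0 0 0 0 0 1;0.06 0 0 0 0 0 1;0.06 0 0 0 0 0 1;0.03 0 0 0 0 0 1;0 0 0 0 0 0 1'; python3 -m jog '0.02 0 0 0 0 0 1;0.02 0 0 0 0 0 1'
```

```text
time: 7.32
tool_pos: [519.4, 78.3, 198.7]
tcp_rot: [179.9, 0.1, 89.9]
ft_force: [0.4, -2.6, 6.7]
finger_gap: 8.9
grip_force: 69.4
time: 7.58
tool_pos: [519.5, 81.9, 198.7]
tcp_rot: [179.9, 0.1, 89.9]
ft_force: [1.2, -5.8, 7.4]
finger_gap: 9.2
grip_force: 69.6
```

```bash
python3 -m jog '0.02 0 0 0 0 0 1;0 0 0 0 0 0 1'; python3 -m jog '0.02 0 0 0 0 0 1;0 0 0 0 0 0 1'
```

```text
time: 7.82
tool_pos: [519.5, 84.1, 198.7]
tcp_rot: [179.9, 0.1, 89.9]
ft_force: [0.0, -4.1, 7.1]
finger_gap: 9.3
grip_force: 69.6
time: 8.07
tool_pos: [519.5, 86.0, 198.7]
tcp_rot: [179.9, 0.1, 89.9]
ft_force: [0.4, -5.2, 7.2]
finger_gap: 9.1
grip_force: 69.6
```

```bash
python3 -m jog '0.02 0 0 0 0 0 1;0 0 0 0 0 0 1'; python3 -m jog '0.01 0 0 0 0 0 1;0 0 0 0 0 0 1'
```

```text
time: 8.32
tool_pos: [519.5, 87.3, 198.7]
tcp_rot: [179.9, 0.2, 89.9]
ft_force: [-0.8, -9.3, 8.1]
finger_gap: 9.0
grip_force: 69.6
time: 8.57
tool_pos: [519.5, 87.5, 198.7]
tcp_rot: [179.9, 0.3, 89.9]
ft_force: [-1.1, -16.3, 8.5]
finger_gap: 9.1
grip_force: 69.8
```

The tray is against the stop: the force is rising and the tool has stopped advancing. I'll relax the push, let go, back off and lift.

```bash
python3 -m jog '-0.02 0 0 0 0 0 1;0 0 0 0 0 0 0;0 0 0 0 0 0 0;0 0 0 0 0 0 0;0 0 0 0 0 0 0'; python3 -m jog '0 0 -0.2 0 0 0 0;0 0 -0.3 0 0 0 0;0 0 -0.5 0 0 0 0;-0.4 0 -0.4 0 0 0 0;-0.6 0 0 0 0 0 0'; python3 -m jog '-0.6 0 0 0 0 0 0;-0.6 0 0 0 0 0 0;-0.6 0 0 0 0 0 0;0 0 0 0 0 0 0'
python3 - <<'E'
from bench import *;from h import *
import pickle
d=snapshot('top');pickle.dump(d,open('top2.pkl','wb'));e=snapshot('side')
c=lambda i,x,y:cv2.resize(i[y:y+120,x:x+200,::-1],None,fx=3,fy=2.5*1.2,interpolation=cv2.INTER_CUBIC)[:300]
o=np.vstack([c(d['img'],170,120),c(e['img'],260,165)]);cv2.imwrite('pics/end.png',cv2.convertScaleAbs(o,alpha=1.3))
E
```

```text
time: 9.2
tool_pos: [518.4, 88.1, 197.5]
tcp_rot: [-180.0, 0.0, 89.9]
ft_force: [0.7, 1.1, -0.2]
finger_gap: 42.6
grip_force: 0.0
time: 9.82
tool_pos: [519.9, -12.0, 342.5]
tcp_rot: [179.5, 0.0, 90.1]
ft_force: [0.9, 0.3, -0.2]
finger_gap: 42.5
grip_force: 0.0
time: 10.32
tool_pos: [517.6, -195.9, 337.7]
tcp_rot: [-180.0, 0.1, 89.6]
ft_force: [0.0, 0.4, 0.1]
finger_gap: 43.0
grip_force: 0.0
```

View pics/end.png

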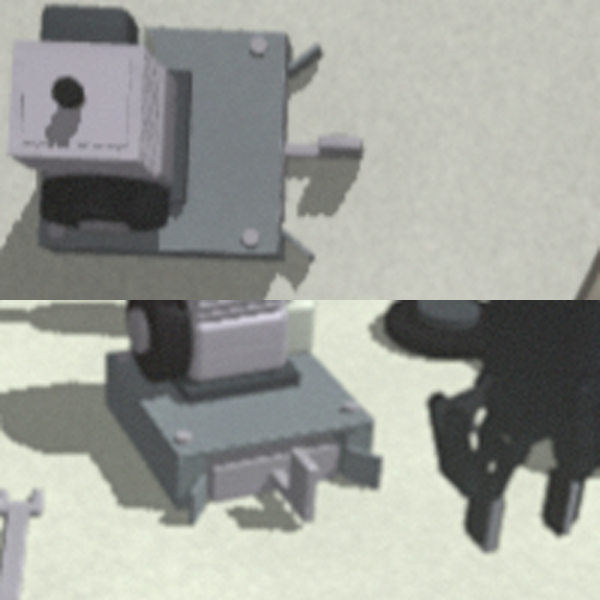

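The tray sits in the bay with its end about flush, and the grip's top face runs from (320,148) to (362,148) in the crop. I'll check this as a position before handing in.

```bash
python3 - <<'E'
from bench import *;from h import *
import pickle;d=pickle.load(open('top2.pkl','rb'))
g=px2w(d,np.array([(362,146),(320,146)])/3+[170,120]-.3,58);print(g)
if abs(g[0,1]-68)<8 and abs(g[:,0].mean()-518.5)<9: print(hand_in())
E
```

```text
[[517.41665374  68.21961622  58.        ]
 [516.67187456  99.79847609  58.        ]]
the job is handed in; nothing more can be done
None
```

The tray is fully home against the stop in the bay, grip outwards and released. My last check put its grip within about 2 mm of where it should be, and I handed the job in at about 10 s; no verdict came back.

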